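# Nip a freshly glued book in the table-top book press

### The job

The small grey book in the table-top press has just been glued and must dry flat. Push it gently all the way in until it sits square against the two stops at the back of the press, then take the crank by its freely spinning grip and wind it clockwise in one go, without letting go, until the platen nips the book: the crank must have gone clearly stiff, but do not force it or the book is crushed. Then let go, leave the book clamped and the things around the press where they are.

Things in the scene. Friction and masses are not known exactly. Their poses are not given: they have to be found in the camera images.
- press: table-top book press, fixed. Origin: on the table under the screw axis; x from the open front to the back, y left, z up. Plywood bed 190 x 220 mm from x = -85 to +105 mm, its top 23 mm over the table. Two steel columns 17 mm thick at x = 0, y = +-94 mm carry the crossbeam
- press_beam (a point): on the screw axis at the crossbeam's top, 133 mm over the table. Dark steel beam 36 mm deep (x), 222 mm long (y), 28 mm high; brass nut and column caps rise to 16 mm above it. Axes as the press
- press_stops (a point): on the bed's top, midway between the two stops at its back, at press x = +80 mm, in the plane of their front faces. The stops are 24 mm wide, 20 mm high, at y = +-36 mm; the book's far end goes against them. Axes as the press
- platen: plywood platen 130 (x) x 140 (y) x 14 mm, moving straight up and down on the screw; starts about 46 mm over the bed. Origin: centre of its lower (pressing) face; axes as the press. Screw, platen, crank and grip all sink together by 12 mm per clockwise turn (seen from above) of the crank
- crank: steel crank on top of the upright screw. Origin: on the screw axis at the hub's underside, 104 mm over the platen's lower face; hub 28 mm wide, 18 mm high; x points along the arm to the grip, 65 mm out. It starts within 75 degrees of the press's x (pointing to the back). Turning it with no load takes about 3 N at the grip (screw friction 0.2 N m); it stays where it is left
- crank_arm (a point): middle of the flat arm's top (arm 18 mm wide, 8 mm thick). How stiff the crank feels: once the platen bears on the book, the force at the grip rises steeply, within some 35 degrees of turn, from 3 N: about 5 N is a light nip, 6 to 8 N a proper one, beyond 9.5 N the book is crushed
- grip: black upright cylindrical grip at the end of the crank arm, 19.6 mm thick, 49 mm high, spinning freely on its pin, so that a hand holding it from above need not turn with the crank. Origin: on its axis, 24 mm over its lower end, 25 mm under its top, 26 mm over the arm's top; z up
- book: grey cloth-bound book 160 (x) x 112 (y) mm, 0.45 kg, lying on the bed, spine on the left. Its thickness lies between 22 and 31 mm, differs each time and is in no reading. Origin: centre of its underside; x along its length to the back. It is fully in when its origin is over the press's origin with the axes agreeing; sideways it should stay about in the middle
- book_end (a point): middle of the lower edge of the book's near short end, which sticks out of the press by 25 to 50 mm: the place to push, along the press's x. Once in, it stands 15 mm out from under the platen. Sliding takes 2 to 4 N; touch slowly, keep a push under 45 N. A book lying askew jams on one stop first: then swing its near end sideways about that stop. Axes as the book
- clip_box: open brown wooden box 71 x 122 x 45 mm, left of the press; a bystander. Origin: centre of its underside
- glasses: pair of spectacles 48 x 137 x 38 mm, right of the press; a bystander. Origin: centre of its underside
- binder_clip_0: small black binder clip, 35 mm high, right of the press; a bystander. Origin: centre of its underside
Mind the look-alikes: they are no part of the job. What is shaped like the book but purple is not meant.

How it is judged (in metres and radians):
On the way, in this order (a step that is already met when the one before it is completed fails the run):
1. the book is pushed in square against both stops (x of book in the frame of press above -0.003 m and angle between the x axis of book and the x axis of press, either way round below 0.04 rad), for 0.2 s.
2. the platen nips the book while the crank's grip is held (contact force between platen and book above 50 N and contact force between the fingers and grip above 0.5 N), for 0.1 s.
At the end, for the whole second after the job is handed in: the book lies against both stops (within 4 mm along the press, 20 mm of the middle sideways, square within 0.04 rad) and the platen stands still and bears on it with 40 to 220 N, the crank let go (x of book in the frame of press between -0.004 and 0.004 m and y of book in the frame of press between -0.02 and 0.02 m and angle between the x axis of book and the x axis of press, either way round below 0.04 rad and contact force between platen and book between 40 and 220 N and linear speed of platen below 0.002 m/s and linear speed of book below 0.005 m/s); the robot touches nothing.
It fails at once if the book is crushed: platen and book press with more than 220 N (contact force between platen and book above 220 N).
It fails at once if the book is shoved with more than 45 N (contact force between the fingers and book above 45 N).
It fails at once if the grip is let go on the way down, before the platen nips the book (distance of platen from where it was at the start of the episode above 0.006 m and contact force between platen and book below 30 N and contact force between the fingers and grip below 0.01 N).
It fails at once if a bystander is pushed more than 20 mm (distance of any of clip_box, glasses, binder_clip_0 from where it was at the start of the episode above 0.02 m).
It also fails if it takes over 72 s, if anything falls off the work surface, if the arm or the gripper's body presses on something with over 40 N, if the wrist force passes 120 N, or if a joint passes its speed limit or range.

### The arm

A 7-joint arm with a two-finger parallel gripper is mounted at the origin on a cart in front of the work surface, level with it; the furniture and walls round the work are solid. World frame = base frame: x ahead of the robot, y to its left, z up, the work surface at z = 0. Lengths are in mm, angles in rad, forces in N, time in s.
With the tool pointing down it reaches from about 400 to 875 mm from the base axis. Payload 4.4 kg.
Tool frame: the origin (TCP) lies midway between the tips of the shut fingers; the grasp point (between the pads) lies 19 mm behind it; z points along the fingers, y is the line along which they close (so a half turn about z gives the same grasp; the last joint's range is limited). The gripper opens to 85 mm and grips with 20 to 120 N. Pads are 22 mm wide; open, the fingers measure 114 mm over their backs; the gripper's body (76 mm by 85 mm) begins 54 mm behind the grasp point. The pads swing forward as they close: fully open they stand 13 mm farther back than shut.
Start: joints at [1.121, 0.628, 0.038, 1.517, -0.027, 0.996, -0.02], TCP at [243.418, -602.715, 231.313] pointing down, gripper open.
Joint ranges: [-3.06, 3.06], [-0.37, 2.12], [-1.25, 1.32], [0.18, 2.47], [-1.1, 4.24], [0.23, 1.98], [-2.94, 2.94]. Speed limits (rad/s): [2.57, 2.57, 3.14, 3.14, 3.14, 3.14, 3.14].

### API

Orientations are given as [roll, pitch, yaw] about the fixed x, y, z axes, in that order (R = Rz(yaw) Ry(pitch) Rx(roll)).
In Python, from cell import ctrl gives the robot as it stands.
- The arm moves only by the shell command python3 -m handwheel 'ROWS'. ROWS is JSON, a list of rows, each a list of 3 entries, a list of its own where there are three numbers: the turn, a rotation vector about the tool's x, y, z in degrees, then the shift along the tool's x, y, z in m, then the closure, from 0 (fully open) to 1 (shut). A call has 1 to 5 rows; each row shifts and turns the commanded pose from where the row before left it, along the tool's axes as they then stand; what a row does not reach is not made up. A row lasts 1/12 s, in which the tool goes at most 41.7 mm and 7.16 degrees, less where a joint would pass 70% of its speed; a pose out of reach is approached as far as the arm can. A call is refused whole if a number of a shift passes 0.0417 or a number of a turn 7.16, either way. A call with a gripper value outside its range is refused whole. The fingers move at their own pace and stop on an object; the grip force is fixed at half the most. Time passes only in rows, so rows that do not move let the fingers close. It gives the time, the measured TCP pose, the force, the opening and the grip force at its end, in the units of the state.
- ctrl.read_state(): the state, without advancing time (a new reading comes with each control period).
- ctrl.get_image(name): name is "scene" or "top" or "wrist"; returns a dict with "pixels" (384x512x3 uint8, red, green, blue), "fx", "fy", "cx", "cy" (pixels), "pose" (4x4, takes a point from camera to world coordinates); the wrist camera has in their place "T_tool_cam" (4x4, takes a point from camera to tool coordinates, whose origin is the TCP and whose axes are the flange's). Camera axes: x right, y up, looking along -z (the intrinsics and any distortion apply to the point x, -y, -z); pixel columns grow to the right and rows downward; lengths in mm; the calibration is good to about 2 mm. A picture is of the moment at which its call begins: read the wrist's pose just before it. There is no depth.
- ctrl.finish_job(): hands the job in; it is judged then, once.
The state is a dict: "clock": time; "qpos": joint angles; "qd": joint speeds; "tau": joint torques, N m; "eef_pos": TCP position; "tool_rot": TCP orientation; "force": force on the tool from outside, world axes, zero at the start; "torque": the same for the moment, N m; "width": finger opening in mm; "gripper_force": force on a finger pad.
Only numpy, scipy, OpenCV 4.12 (cv2) and the standard library are available. Lean on these libraries where they do the work, as an engineer would, in place of code of your own. Each camera call takes 0.05 s, during which the arm holds its last target. There are 200 camera calls.

## Working session

There is one attempt and no reset: what is moved stays moved. The work goes in short steps, Python scripts to look and compute and a shell command to move; the robot and the scene stay as the last step left them, time stands still between calls to the robot, and variables do not carry over. Pictures are saved under pics/ and viewed, at most 10 in all, crops included, and the job is handed in when it is done.

```bash
mkdir -p pics; ls; python3 - <<'E'
from cell import ctrl
import cv2,numpy as np
s=ctrl.read_state();print(s)
for n in ["scene","top"]:
    im=ctrl.get_image(n);cv2.imwrite(f"pics/{n}0.png",im["pixels"][:,:,::-1]);print(n,im["fx"],im["fy"],im["cx"],im["cy"],np.round(im["pose"],3).tolist(),[k for k in im])
E
```

```text
pics
{'clock': 0.0, 'qpos': array([ 1.12119742,  0.62931473,  0.03841378,  1.51836418, -0.02700387,
        0.99631106, -0.01998746]), 'qd': array([-1.90286481e-03,  4.04790582e-04, -2.06754040e-03, -8.88812473e-05,
       -1.59932470e-03,  6.51299822e-05,  1.82814055e-05]), 'tau': array([-1.32014825e-04, -5.63405335e+01,  1.22608624e+00, -1.93449891e+01,
        1.09870109e-02,  1.07219210e-02, -2.45719264e-06]), 'eef_pos': array([ 243.19915268, -602.11488942,  230.41014787]), 'tool_rot': array([-3.13971228e+00,  3.39691706e-06,  3.83832221e-01]), 'force': array([-0.04541648,  0.77956769,  0.01576869]), 'torque': array([0.00188718, 0.0057465 , 0.00308978]), 'gripper_force': 0.0, 'width': 85.43000375523093}
scene 493.9261433567946 493.9261433567946 254.31320885676362 193.19023219273356 [[-0.728, 0.515, -0.453, -87.187], [-0.686, -0.531, 0.497, 719.237], [0.015, 0.673, 0.74, 1274.621], [0.0, 0.0, 0.0, 1.0]] ['pixels', 'fx', 'fy', 'cx', 'cy', 'pose']
top 467.50497685143813 467.50497685143813 252.50395812772823 197.44747663234304 [[0.022, 0.984, -0.178, 342.445], [-1.0, 0.02, -0.012, -38.212], [-0.009, 0.179, 0.984, 1513.919], [0.0, 0.0, 0.0, 1.0]] ['pixels', 'fx', 'fy', 'cx', 'cy', 'pose']
```

```bash
python3 - <<'E'
import cv2,numpy as np
a=cv2.imread("pics/scene0.png");b=cv2.imread("pics/top0.png")
cv2.imwrite("pics/both.png",np.hstack([cv2.resize(a,(400,300),interpolation=cv2.INTER_AREA),cv2.resize(b,(400,300),interpolation=cv2.INTER_AREA)]))
E
```

```text
(no output)
```

View pics/top0.png

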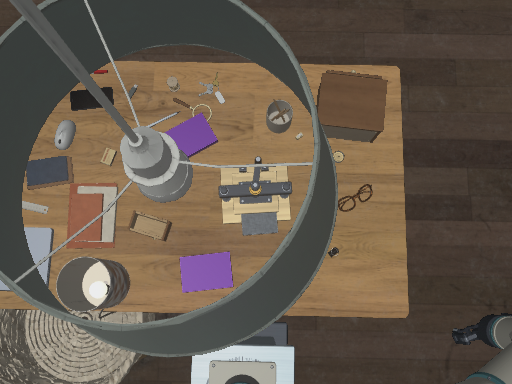

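View pics/scene0.png

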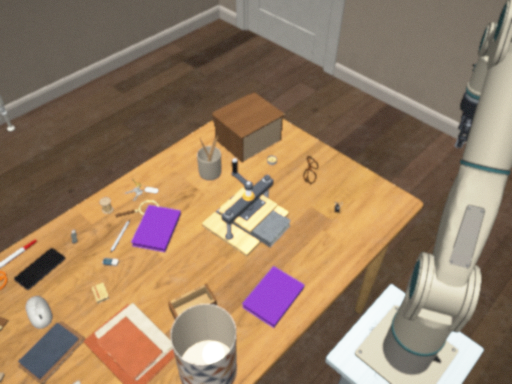

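The top view shows the press at about (255,190), with the crank grip at (258,160) pointing to the back. The small grey book end sticks out at (260,223). The look-alikes are a purple book at (206,271), a purple one at (190,135), and a dark blue notebook at (48,172). Only the grey one in the press fits the description. The bystanders are the box at (150,226), the glasses at (355,198) and the clip at (333,252). I'll confirm in an enlarged crop.

```bash
python3 - <<'E'
import cv2,numpy as np
a=cv2.imread("pics/scene0.png")[145:257,190:302];b=cv2.imread("pics/top0.png")[145:245,205:305]
cv2.imwrite("pics/crop.png",np.hstack([cv2.resize(a,(400,400),interpolation=cv2.INTER_CUBIC),cv2.resize(b,(400,400),interpolation=cv2.INTER_CUBIC)]))
E
```

```text
(no output)
```

View pics/crop.png

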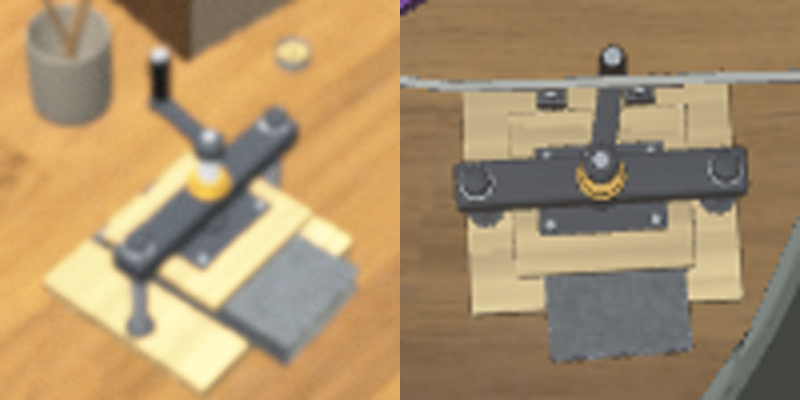

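The crop confirms it. In the right panel the grey book sticks out of the front with corners at about (551,361) and (690,349). The grip top is at (613,57), and the column caps are at (478,185) and (725,170).

```bash
cat > h.py <<'E'
from cell import ctrl
import numpy as np
from scipy.spatial.transform import Rotation as Ro
def ray(im,uv,P=None):
    P=np.array(im["pose"]) if P is None else P
    d=np.array([(uv[0]-im["cx"])/im["fx"],-(uv[1]-im["cy"])/im["fy"],-1]); return P[:3,3],P[:3,:3]@d
def onz(im,uv,z,P=None):
    o,d=ray(im,uv,P); return (o+d*(z-o[2])/d[2])
def tri(rs):
    A=np.zeros((3,3));b=np.zeros(3)
    for o,d in rs:
        d=d/np.linalg.norm(d);M=np.eye(3)-np.outer(d,d);A+=M;b+=M@o
    return np.linalg.solve(A,b)
def wristpose(im):
    s=ctrl.read_state();T=np.eye(4);T[:3,:3]=Ro.from_euler('xyz',s['tool_rot']).as_matrix();T[:3,3]=s['eef_pos'];return T@np.array(im["T_tool_cam"])
E
python3 - <<'E'
from h import *
np.set_printoptions(precision=1,suppress=True)
t=ctrl.get_image("top");s=ctrl.get_image("scene")
T=lambda x,y:(205+(x-400)/4,145+y/4)
S=lambda x,y:(190+x*.28,145+y*.28)
for n,(p,z) in dict(bedFL=((473,313),23),bedFR=((742,299),23),bedBL=((464,93),23),bedBR=((729,85),23),capL=((478,183),149),capR=((725,169),149),bookFL=((551,361),49),bookFR=((690,349),49),grip=((613,57),240)).items():
    print(n,onz(t,T(*p),z))
print("grip",tri([ray(t,T(613,57)),ray(s,S(160,52))]))
print("hub",tri([ray(t,T(600,158)),ray(s,S(209,135))]))
print("capL",tri([ray(t,T(478,183)),ray(s,S(138,245))]),"capR",tri([ray(t,T(725,169)),ray(s,S(275,120))]))
for n,uv in dict(box=(150,226),glasses=(355,198),clip=(333,252),purp=(206,271)).items(): print(n,onz(t,uv,20))
E
```

```text
bedFL [526.6  72.5  23. ]
bedFR [ 542.4 -143.2   23. ]
bedBL [707.9  85.8  23. ]
bedBR [ 718.9 -131.3   23. ]
capL [608.4  62.6 149. ]
capR [ 622.7 -121.   149. ]
bookFL [486.8   8.1  49. ]
bookFR [ 498.5 -100.8   49. ]
grip [682.8 -36.1 240. ]
grip [683.4 -35.9 239. ]
hub [620.  -28.5 189.6]
capL [612.3  64.1 130. ] capR [ 625.8 -121.9  134. ]
box [513.2 308.2  20. ]
glasses [ 618.1 -351.7   20. ]
clip [ 442.3 -279.    20. ]
purp [374.1 122.3  20. ]
```

```bash
python3 -m handwheel '[[[0,0,5.9],[0,0,0],0.4],[[0,0,5.9],[0,0,0],0.4],[[0,0,6],[0,0,0],0.4],[[0,0,0],[0.007,-0.016,0],0.4],[[0,0,0],[0.0145,-0.032,0],0.4]]'
python3 -m handwheel '[[[0,0,0],[0.0145,-0.032,0],0.4],[[0,0,0],[0.0145,-0.032,0],0.4],[[0,0,0],[0.0145,-0.032,0],0.4],[[0,0,0],[0.0145,-0.032,0],0.4],[[0,0,0],[0.0145,-0.032,0],0.4]]'
python3 -m handwheel '[[[0,0,0],[0.0145,-0.032,0],0.4],[[0,0,0],[0.0145,-0.032,0],0.4],[[0,0,0],[0.0145,-0.032,0],0.4],[[0,0,0],[0.0145,-0.032,0],0.4],[[0,0,0],[0.0145,-0.032,0],0.4]]'
python3 -m handwheel '[[[0,0,0],[0.0145,-0.032,0],0.4],[[0,0,0],[0.0145,-0.032,0],0.4],[[0,0,0],[0.0145,-0.032,0],0.4],[[0,0,0],[0.007,-0.016,0],0.4],[[0,0,0],[0,0,0],0.4]]'
python3 - <<'E'
from h import *
print(ctrl.read_state())
E
```

```text
clock: 0.62
eef_pos: [258.5, -556.4, 230.8]
tool_rot: [3.138, 0.002, 0.067]
force: [1.0, -0.7, 0.2]
width: 50.9
gripper_force: 0.0
clock: 1.03
eef_pos: [322.3, -386.7, 231.3]
tool_rot: [-3.142, -0.0, 0.073]
force: [0.7, -0.1, 0.2]
width: 51.1
gripper_force: 0.0
clock: 1.45
eef_pos: [382.8, -221.9, 231.4]
tool_rot: [3.142, -0.0, 0.073]
force: [0.8, -0.0, 0.3]
width: 50.8
gripper_force: 0.0
clock: 1.87
eef_pos: [426.3, -103.5, 231.4]
tool_rot: [-3.14, -0.001, 0.081]
force: [-0.2, -0.7, -0.3]
width: 50.7
gripper_force: 0.0
{'clock': 1.8667, 'qpos': array([ 0.12566133,  0.33146649,  0.06594961,  2.07792701, -0.03528269,
        0.7325246 , -1.2756564 ]), 'qd': array([ 0.06267549, -0.00158316,  0.06241414,  0.00829051,  0.02585209,
        0.00347882,  0.0633503 ]), 'tau': array([-7.60587137e-01, -3.58418047e+01,  6.49133418e-01, -1.53743488e+01,
       -2.70111894e-02,  2.58198380e-02, -4.23860801e-01]), 'eef_pos': array([ 426.34197397, -103.5432146 ,  231.35815409]), 'tool_rot': array([-3.13969874e+00, -1.19928650e-03,  8.08857340e-02]), 'force': array([-0.23376025, -0.71093752, -0.34193958]), 'torque': array([-0.02753799, -0.02018343,  0.06129546]), 'gripper_force': 0.0, 'width': 50.706734122883965}
```

```bash
python3 -m handwheel '[[[0,0,0],[0.012,-0.030,0],0.4],[[0,0,0],[0.009,-0.023,0],0.4],[[0,0,0],[0,0,0],0.4],[[0,0,0],[0,0,0],0.4]]'
python3 - <<'E'
from h import *
import cv2
P0=wristpose({"T_tool_cam":np.eye(4)});im=ctrl.get_image("wrist");np.save("w0.npy",P0@np.array(im["T_tool_cam"]))
cv2.imwrite("pics/w0.png",im["pixels"][:,:,::-1]);print(im["fx"],im["cx"],im["cy"],np.round(im["T_tool_cam"],3).tolist(),im.keys())
print(np.round(P0,3))
E
```

```text
clock: 2.2
eef_pos: [441.9, -53.4, 231.3]
tool_rot: [3.141, 0.0, 0.075]
force: [-0.4, -0.7, -1.0]
width: 51.2
gripper_force: 0.0
267.0573817465545 254.44812171822537 195.98040597654162 [[0.001, 0.963, 0.268, 67.986], [1.0, -0.001, -0.001, -0.173], [-0.001, 0.268, -0.963, -143.83], [0.0, 0.0, 0.0, 1.0]] dict_keys(['pixels', 'fx', 'fy', 'cx', 'cy', 'T_tool_cam'])
[[ 9.97000e-01  7.50000e-02 -0.00000e+00  4.41922e+02]
 [ 7.50000e-02 -9.97000e-01 -0.00000e+00 -5.34300e+01]
 [-0.00000e+00  0.00000e+00 -1.00000e+00  2.31271e+02]
 [ 0.00000e+00  0.00000e+00  0.00000e+00  1.00000e+00]]
```

View pics/w0.png

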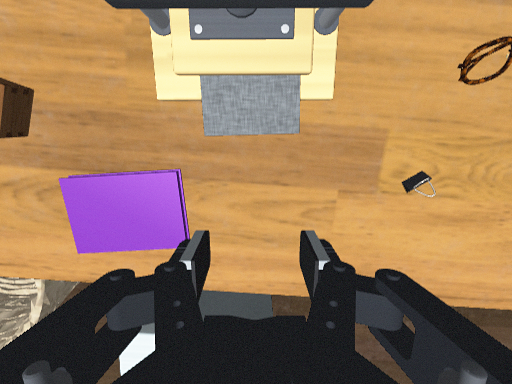

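The wrist view shows the grey book's end from (204,136) to (300,133), slightly askew, and the bed's front edge from (157,100) to (333,100). The purple book at (125,210), the clip at (417,182) and the glasses at (487,60) are all clear of the push lane.

```bash
python3 - <<'E'
from h import *
np.set_printoptions(precision=1,suppress=True)
im=ctrl.get_image("wrist");P=np.load("w0.npy")
for n,uv,z in [("bFL",(157,100),23),("bFR",(333.5,100),23),("bkL",(204,136),49),("bkR",(300,133),49),("bkL0",(201,74),49),("bkR0",(299,74),49),("platL",(175,74),76),("platR",(311,74),76)]:
    print(n,onz(im,uv,z,P))
g=im["pixels"].astype(int)
# subpixel edges: book end row per column
for c in range(208,300,15):
    col=g[110:150,c]; sat=col.max(1)-col.min(1); print(c,110+int(np.argmax(sat>50)))
E
```

```text
bFL [526.3  74.3  23. ]
bFR [ 543.  -144.7   23. ]
bkL [488.7  10.2  49. ]
bkR [ 500.8 -103.5   49. ]
bkL0 [556.6  15.3  49. ]
bkR0 [565.  -94.5  49. ]
platL [550.6  36.8  76. ]
platR [ 561.3 -103.    76. ]
208 136
223 135
238 135
253 134
268 134
283 133
298 125
```

```bash
python3 -m handwheel '[[[0,0,0],[0.004,-0.001,0.033],0.4],[[0,0,0],[0.005,-0.001,0.036],0.4],[[0,0,0],[0.005,-0.001,0.036],0.4],[[0,0,0],[0.005,0,0.036],0.4],[[0,0,0],[0.004,0,0.033],0.4]]'
python3 -m handwheel '[[[0,0,0],[0.004,0,0.022],0.4],[[0,0,0],[0.001,0,0.002],0.4],[[0,0,0],[0,0,0],0.4],[[0,0,0],[0,0,0],0.4]]'
```

```text
clock: 2.72
eef_pos: [464.5, -50.9, 55.7]
tool_rot: [3.141, -0.0, 0.071]
force: [1.8, -1.1, -0.6]
width: 51.2
gripper_force: 0.0
clock: 3.05
eef_pos: [469.7, -49.8, 34.2]
tool_rot: [3.141, -0.001, 0.072]
force: [0.2, -0.4, 0.0]
width: 51.1
gripper_force: 0.0
```

```bash
for i in 1 2; do python3 -m handwheel '[[[0,0,0],[0.002,0,0],0.4],[[0,0,0],[0.002,0,0],0.4],[[0,0,0],[0.002,0,0],0.4],[[0,0,0],[0.002,0,0],0.4],[[0,0,0],[0.002,0,0],0.4]]'; done
python3 -m handwheel '[[[0,0,0],[0.002,0,0],0.4],[[0,0,0],[0.002,0,0],0.4],[[0,0,0],[0.002,0,0],0.4],[[0,0,0],[0.002,0,0],0.4],[[0,0,0],[0.002,0,0],0.4]]'
```

```text
clock: 3.47
eef_pos: [480.2, -47.9, 34.0]
tool_rot: [3.141, -0.001, 0.073]
force: [0.5, -0.7, -0.5]
width: 51.2
gripper_force: 0.0
clock: 3.88
eef_pos: [486.7, -46.8, 33.0]
tool_rot: [-3.141, 0.006, 0.074]
force: [-5.8, 0.7, 3.5]
width: 51.2
gripper_force: 2.7
clock: 4.3
eef_pos: [496.8, -46.5, 33.0]
tool_rot: [-3.141, 0.005, 0.073]
force: [-5.2, 0.1, 3.2]
width: 51.7
gripper_force: 2.6
```

```bash
for i in 1 2; do python3 -m handwheel '[[[0,0,0],[0.0025,0,0],0.4],[[0,0,0],[0.0025,0,0],0.4],[[0,0,0],[0.0025,0,0],0.4],[[0,0,0],[0.0025,0,0],0.4],[[0,0,0],[0.0025,0,0],0.4]]'; done
python3 - <<'E'
from h import *
import cv2
P0=wristpose({"T_tool_cam":np.eye(4)});im=ctrl.get_image("wrist");np.save("w1.npy",P0@np.array(im["T_tool_cam"]))
cv2.imwrite("pics/w1.png",im["pixels"][:,:,::-1])
E
```

```text
clock: 4.72
eef_pos: [509.3, -45.7, 32.9]
tool_rot: [-3.141, 0.005, 0.073]
force: [-6.4, -0.4, 3.9]
width: 50.7
gripper_force: 2.7
clock: 5.13
eef_pos: [521.6, -44.8, 32.9]
tool_rot: [-3.141, 0.006, 0.073]
force: [-5.9, 0.6, 3.4]
width: 51.1
gripper_force: 2.7
```

View pics/w1.png

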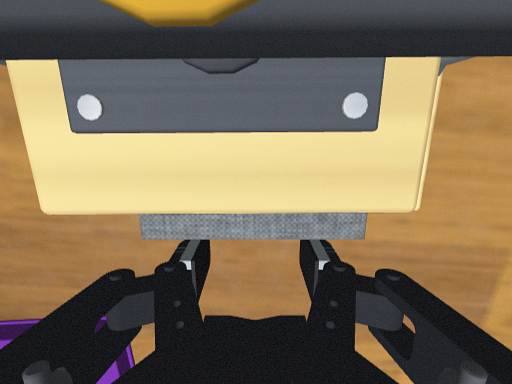

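The book end (row 239) is now parallel to the platen's front edge (row 213). I'll go on slowly to the stops.

```bash
python3 -m handwheel '[[[0,0,0],[0.0015,0,0],0.4],[[0,0,0],[0.0015,0,0],0.4],[[0,0,0],[0.0015,0,0],0.4],[[0,0,0],[0.001,0,0],0.4]]'
python3 -m handwheel '[[[0,0,0],[0.001,0,0],0.4],[[0,0,0],[0.001,0,0],0.4]]'
```

```text
clock: 5.52
eef_pos: [530.2, -44.3, 33.1]
tool_rot: [3.142, -0.0, 0.073]
force: [-5.0, -1.2, 0.1]
width: 51.2
gripper_force: 1.9
clock: 5.68
eef_pos: [530.2, -44.3, 33.1]
tool_rot: [-3.141, 0.004, 0.073]
force: [-7.7, -0.9, 3.7]
width: 51.3
gripper_force: 3.7
```

```bash
python3 -m handwheel '[[[0,0,0],[0.001,0,0],0.4],[[0,0,0],[0.001,0,0],0.4]]'
```

```text
clock: 5.85
eef_pos: [530.1, -44.3, 32.9]
tool_rot: [-3.141, 0.007, 0.073]
force: [-10.5, -1.2, 5.1]
width: 51.2
gripper_force: 5.3
```

```bash
python3 -m handwheel '[[[0,0,0],[0.001,0,0],0.4],[[0,0,0],[0.001,0,0],0.4],[[0,0,0],[0.001,0,0],0.4],[[0,0,0],[0.0,0,0],0.4],[[0,0,0],[0,0,0],0.4]]'
```

```text
clock: 6.27
eef_pos: [530.1, -44.2, 32.8]
tool_rot: [-3.141, 0.013, 0.073]
force: [-13.9, -1.7, 9.0]
width: 51.4
gripper_force: 7.0
```

```bash
python3 - <<'E'
from h import *
P=wristpose(dict(T_tool_cam=ctrl.get_image("wrist")["T_tool_cam"]))
im=ctrl.get_image("wrist");g=im["pixels"].astype(int)
sat=g.max(2)-g.min(2)
for c in (150,165,215,250,290,340,355):
    r=np.where(sat[200:260,c]<25)[0]; print(c,r.min()+200 if len(r) else None,r.max()+200 if len(r) else None)
for c in (60,100,400): print(c, [int(x) for x in sat[195:225:2,c]])
for uv,z in [((150,213),69),((355,213),69)]: print(onz(im,uv,z,P))
E
python3 -m handwheel '[[[0,0,0],[-0.006,0,0],0.4],[[0,0,0],[-0.015,0,0],0.4],[[0,0,0],[-0.02,0,-0.01],0.4],[[0,0,0],[-0.01,0,-0.03],0.2],[[0,0,0],[0,0,-0.04],0]]'
```

```text
150 237 239
165 236 239
215 236 239
250 236 239
290 236 239
340 235 239
355 235 239
60 [81, 81, 83, 83, 81, 83, 80, 81, 79, 80, 81, 81, 79, 76, 76]
100 [83, 80, 83, 83, 82, 79, 81, 80, 77, 82, 78, 81, 78, 78, 79]
400 [88, 83, 87, 87, 85, 86, 85, 86, 85, 82, 83, 83, 84, 81, 81]
[557.88855755   2.18910336  69.        ]
[564.27636792 -84.56105327  69.        ]
clock: 6.78
eef_pos: [482.9, -47.5, 112.2]
tool_rot: [-3.141, 0.006, 0.073]
force: [1.5, 1.0, 0.3]
width: 73.3
gripper_force: 0.0
```

```bash
python3 -m handwheel '[[[0,0,0],[0,0,-0.04],0],[[0,0,0],[0,0,-0.04],0],[[0,0,0],[0,0,-0.04],0],[[0,0,0],[0.01,0,-0.038],0],[[0,0,0],[0.03,0,-0.01],0]]'
python3 -m handwheel '[[[0,0,0],[0.036,0,0],0],[[0,0,0],[0.036,0,0],0],[[0,0,0],[0.016,0,0],0],[[0,0,0],[0,0,0],0],[[0,0,0],[0,0,0],0]]'
python3 - <<'E'
from h import *
import cv2
P0=wristpose({"T_tool_cam":np.eye(4)});im=ctrl.get_image("wrist");np.save("w2.npy",P0@np.array(im["T_tool_cam"]))
cv2.imwrite("pics/w2.png",im["pixels"][:,:,::-1])
E
```

```text
clock: 7.2
eef_pos: [527.8, -45.4, 288.9]
tool_rot: [3.14, -0.012, 0.072]
force: [1.0, -0.0, -0.6]
width: 85.5
gripper_force: 0.0
clock: 7.62
eef_pos: [614.8, -37.9, 281.2]
tool_rot: [3.141, -0.002, 0.074]
force: [-0.4, -1.5, 0.8]
width: 85.2
gripper_force: 0.0
```

View pics/w2.png

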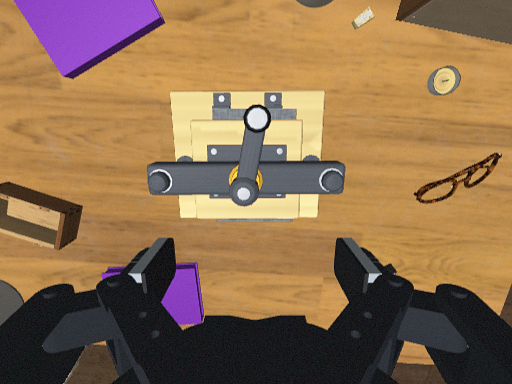

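The grip top is at (257,118) and the hub screw top at (243,192). The book's far edge (row ~108) meets both stops at (222,102) and (272,102), and its near end (row 220) is level.

```bash
python3 - <<'E'
from h import *
import cv2
np.set_printoptions(precision=1,suppress=True)
im=ctrl.get_image("wrist");P=np.load("w2.npy");t=ctrl.get_image("top")
g=cv2.cvtColor(im["pixels"],cv2.COLOR_RGB2GRAY)
c=cv2.HoughCircles(g[90:150,230:285],cv2.HOUGH_GRADIENT,1,30,param1=100,param2=8,minRadius=8,maxRadius=15);print(c)
print("grip",onz(im,(257.5,118),239,P), tri([ray(im,(257.5,118),P),ray(t,(258.25,159.25))]))
print("hub",onz(im,(243.5,193),191,P))
for uv in [(160,180),(331,180)]: print("cap",onz(im,uv,147,P))
for uv in [(171,92),(325,92),(180,218),(319,217)]: print("bed",onz(im,uv,23,P))
print("bookend",onz(im,(216,220.5),49,P),onz(im,(293,220.5),49,P))
E
```

```text
[[[25.5 26.5 14.4]]]
grip [685.2 -34.8 239. ] [685.4 -35.5 230.2]
hub [619.9 -27.7 191. ]
cap [615.8  62.6 147. ]
cap [ 629.3 -118.6  147. ]
bed [714.5  87.2  23. ]
bed [ 730.7 -129.4   23. ]
bed [526.3  74.5  23. ]
bed [ 544.4 -146.9   23. ]
bookend [536.4  13.8  49. ] [ 544.9 -101.4   49. ]
```

```bash
python3 -m handwheel '[[[0,0,0],[0.03,0.001,0],0],[[0,0,0],[0.03,0.001,0],0],[[0,0,0],[0.008,0,0],0],[[0,0,0],[0,0,0],0],[[0,0,0],[0,0,0],0]]'
```

```text
clock: 8.18
eef_pos: [680.7, -35.4, 281.2]
tool_rot: [3.142, 0.001, 0.073]
force: [0.3, -0.1, 0.1]
width: 85.4
gripper_force: 0.0
```

```bash
python3 -m handwheel '[[[0,0,0],[0.0045,0,0.01],0],[[0,0,0],[0,0,0.026],0],[[0,0,0],[0,0,0.026],0],[[0,0,0],[0,0,0.02],0],[[0,0,0],[0,0,0],0]]'
python3 -m handwheel '[[[0,0,0],[0,0,0],0.3],[[0,0,0],[0,0,0],0.6],[[0,0,0],[0,0,0],0.9],[[0,0,0],[0,0,0],1],[[0,0,0],[0,0,0],1]]'
```

```text
clock: 8.6
eef_pos: [681.9, -34.8, 194.4]
tool_rot: [-3.141, 0.01, 0.073]
force: [-0.4, 0.1, -1.4]
width: 85.1
gripper_force: 0.0
clock: 9.02
eef_pos: [686.7, -34.9, 200.7]
tool_rot: [3.141, -0.002, 0.073]
force: [-0.4, -0.8, 0.1]
width: 25.7
gripper_force: 0.0
```

```bash
python3 -m handwheel '[[[0,0,0],[0,0,0],1],[[0,0,0],[0,0,0],1],[[0,0,0],[0,0,0],1],[[0,0,0],[0,0,0],1]]'; python3 - <<'E'
import numpy as np
np.set_printoptions(precision=1,suppress=True)
# circle rows: tool x,y shifts (mm), yaw .073, start angle -0.107, 8deg per row, centre
y=.073;r=65;st=np.radians(8);a0=-0.107
a=a0-st*np.arange(0,46)
p=r*np.c_[np.cos(a),np.sin(a)];d=np.diff(p,axis=0)
tx=np.cos(y)*d[:,0]+np.sin(y)*d[:,1];ty=np.sin(y)*d[:,0]-np.cos(y)*d[:,1]
print(np.c_[np.arange(1,46),tx,ty, 619.8+p[1:,0],-28+p[1:,1]], 12*8/360)
E
```

```text
clock: 9.35
eef_pos: [686.7, -34.8, 200.5]
tool_rot: [3.142, -0.002, 0.073]
force: [-0.3, 0.3, 5.5]
width: 18.3
gripper_force: 58.4
[[  1.   -2.2   8.8 682.8 -43.9]
 [  2.   -3.4   8.4 680.  -52.5]
 [  3.   -4.6   7.8 676.  -60.6]
 [  4.   -5.6   7.1 670.9 -68.1]
 [  5.   -6.6   6.3 664.8 -74.9]
 [  6.   -7.4   5.3 657.9 -80.7]
 [  7.   -8.    4.2 650.2 -85.5]
 [  8.   -8.5   3.1 641.9 -89.1]
 [  9.   -8.9   1.8 633.2 -91.6]
 [ 10.   -9.    0.6 624.2 -92.9]
 [ 11.   -9.   -0.7 615.1 -92.8]
 [ 12.   -8.9  -1.9 606.1 -91.5]
 [ 13.   -8.5  -3.1 597.4 -89. ]
 [ 14.   -8.   -4.3 589.2 -85.3]
 [ 15.   -7.3  -5.4 581.5 -80.5]
 [ 16.   -6.5  -6.3 574.5 -74.7]
 [ 17.   -5.5  -7.2 568.5 -67.9]
 [ 18.   -4.5  -7.9 563.4 -60.4]
 [ 19.   -3.4  -8.4 559.5 -52.2]
 [ 20.   -2.1  -8.8 556.7 -43.6]
 [ 21.   -0.9  -9.  555.1 -34.6]
 [ 22.    0.4  -9.1 554.8 -25.6]
 [ 23.    1.6  -8.9 555.8 -16.6]
 [ 24.    2.8  -8.6 558.   -7.8]
 [ 25.    4.   -8.1 561.4   0.6]
 [ 26.    5.1  -7.5 566.    8.5]
 [ 27.    6.1  -6.7 571.6  15.6]
 [ 28.    7.   -5.8 578.1  21.9]
 [ 29.    7.7  -4.8 585.5  27.2]
 [ 30.    8.3  -3.6 593.5  31.4]
 [ 31.    8.7  -2.5 602.   34.5]
 [ 32.    9.   -1.2 610.9  36.4]
 [ 33.    9.1   0.  619.9  37. ]
 [ 34.    9.    1.3 629.   36.3]
 [ 35.    8.7   2.5 637.9  34.4]
 [ 36.    8.3   3.7 646.4  31.3]
 [ 37.    7.7   4.8 654.4  27. ]
 [ 38.    6.9   5.9 661.7  21.7]
 [ 39.    6.    6.8 668.2  15.4]
 [ 40.    5.    7.5 673.8   8.2]
 [ 41.    3.9   8.2 678.3   0.4]
 [ 42.    2.8   8.6 681.7  -8.1]
 [ 43.    1.5   8.9 683.8 -16.9]
 [ 44.    0.3   9.1 684.8 -25.9]
 [ 45.   -1.    9.  684.4 -34.9]] 0.26666666666666666
```

```bash
python3 -m handwheel '[[[0,0,0],[-0.0022,0.0088,0.0003],1],[[0,0,0],[-0.0034,0.0084,0.0003],1],[[0,0,0],[-0.0046,0.0078,0.0003],1],[[0,0,0],[-0.0056,0.0071,0.0002],1],[[0,0,0],[-0.0066,0.0063,0.0003],1]]'
python3 -m handwheel '[[[0,0,0],[-0.0074,0.0053,0.0003],1],[[0,0,0],[-0.008,0.0042,0.0002],1],[[0,0,0],[-0.0085,0.0031,0.0003],1]]'
```

```text
clock: 9.77
eef_pos: [668.0, -73.4, 199.2]
tool_rot: [-3.14, -0.004, 0.074]
force: [0.6, 3.1, 6.2]
width: 18.3
gripper_force: 58.4
clock: 10.02
eef_pos: [645.2, -88.2, 198.4]
tool_rot: [-3.141, -0.004, 0.074]
force: [2.8, 3.5, 6.7]
width: 18.4
gripper_force: 58.5
```

```bash
python3 -m handwheel '[[[0,0,0],[-0.0089,0.0018,0.0003],1],[[0,0,0],[-0.009,0.0006,0.0003],1],[[0,0,0],[-0.009,-0.0007,0.0002],1],[[0,0,0],[-0.0089,-0.0019,0.0003],1],[[0,0,0],[-0.0085,-0.0031,0.0003],1]]'
python3 -m handwheel '[[[0,0,0],[-0.008,-0.0043,0.0003],1],[[0,0,0],[-0.0073,-0.0054,0.0002],1],[[0,0,0],[-0.0065,-0.0063,0.0003],1],[[0,0,0],[-0.0055,-0.0072,0.0003],1],[[0,0,0],[-0.0045,-0.0079,0.0002],1]]'
python3 -m handwheel '[[[0,0,0],[-0.0034,-0.0084,0.0003],1],[[0,0,0],[-0.0021,-0.0088,0.0003],1],[[0,0,0],[-0.0009,-0.009,0.0002],1],[[0,0,0],[0.0004,-0.0091,0.0003],1],[[0,0,0],[0.0016,-0.0089,0.0003],1]]'
```

```text
clock: 10.43
eef_pos: [601.1, -89.0, 197.1]
tool_rot: [3.141, -0.006, 0.073]
force: [3.6, 2.5, 5.4]
width: 18.2
gripper_force: 58.4
clock: 10.85
eef_pos: [566.5, -61.3, 195.7]
tool_rot: [3.14, -0.004, 0.072]
force: [2.9, -2.5, 5.9]
width: 18.3
gripper_force: 58.6
clock: 11.27
eef_pos: [557.6, -17.8, 194.3]
tool_rot: [3.14, -0.001, 0.072]
force: [-1.5, -2.0, 11.4]
width: 17.9
gripper_force: 58.9
```

```bash
python3 -m handwheel '[[[0,0,0],[0.0028,-0.0086,0.0002],1],[[0,0,0],[0.004,-0.0081,0.0002],1],[[0,0,0],[0.0051,-0.0075,0.0002],1],[[0,0,0],[0.0061,-0.0067,0.0002],1],[[0,0,0],[0.007,-0.0058,0.0002],1]]'
python3 -m handwheel '[[[0,0,0],[0.0077,-0.0048,0.0003],1],[[0,0,0],[0.0083,-0.0036,0.0002],1],[[0,0,0],[0.0087,-0.0025,0.0003],1],[[0,0,0],[0.009,-0.0012,0.0002],1],[[0,0,0],[0.0091,0,0.0003],1]]'
python3 -m handwheel '[[[0,0,0],[0.009,0.0013,0.0003],1],[[0,0,0],[0.0087,0.0025,0.0002],1],[[0,0,0],[0.0083,0.0037,0.0003],1],[[0,0,0],[0.0077,0.0048,0.0002],1],[[0,0,0],[0.0069,0.0059,0.0003],1]]'
```

```text
clock: 11.68
eef_pos: [579.2, 21.7, 193.0]
tool_rot: [3.141, 0.001, 0.073]
force: [-1.6, -1.2, 8.9]
width: 18.3
gripper_force: 58.9
clock: 12.1
eef_pos: [621.3, 37.7, 191.7]
tool_rot: [-3.141, 0.001, 0.074]
force: [-2.5, 0.6, 9.2]
width: 18.1
gripper_force: 58.9
clock: 12.52
eef_pos: [663.5, 22.8, 190.4]
tool_rot: [-3.141, 0.0, 0.074]
force: [-2.5, 1.2, 8.8]
width: 18.4
gripper_force: 58.8
```

```bash
python3 -m handwheel '[[[0,0,0],[0.006,0.0068,0.0003],1],[[0,0,0],[0.005,0.0075,0.0002],1],[[0,0,0],[0.0039,0.0082,0.0003],1],[[0,0,0],[0.0028,0.0086,0.0002],1],[[0,0,0],[0.0015,0.0089,0.0003],1]]'
python3 -m handwheel '[[[0,0,0],[0.0003,0.0091,0.0003],1],[[0,0,0],[-0.001,0.009,0.0002],1],[[0,0,0],[-0.0022,0.0088,0.0003],1],[[0,0,0],[-0.0034,0.0084,0.0003],1],[[0,0,0],[-0.0046,0.0078,0.0002],1]]'
```

```text
clock: 12.93
eef_pos: [685.9, -15.3, 189.1]
tool_rot: [-3.14, -0.001, 0.074]
force: [-1.5, 3.5, 7.9]
width: 18.4
gripper_force: 58.7
clock: 13.35
eef_pos: [678.7, -59.3, 187.7]
tool_rot: [-3.14, -0.002, 0.074]
force: [1.0, 2.5, 5.7]
width: 18.5
gripper_force: 58.7
```

```bash
cat > g.py <<'E'
import sys,re
from math import *
t=sys.stdin.read();n=lambda k:[float(v) for v in re.search(k+r": \[(.*?)\]",t)[1].split(",")]
p,f=n("eef_pos"),n("force");a=atan2(p[1]+28,p[0]-619.8)
T=-(f[0]*sin(a)-f[1]*cos(a));Rd=f[0]*cos(a)+f[1]*sin(a)
print(f"p {p} ang {degrees(a):.1f} r {hypot(p[1]+28,p[0]-619.8):.1f} tang {T:.1f} rad {Rd:.1f} fz {f[2]}",re.search("width.*",t)[0])
sys.exit(T>4.9)
E
g(){ python3 g.py; }
python3 -m handwheel '[[[0,0,0],[-0.0056,0.0071,0.0002],1],[[0,0,0],[-0.0066,0.0063,0.0003],1]]'|g&&python3 -m handwheel '[[[0,0,0],[-0.0074,0.0053,0.0003],1],[[0,0,0],[-0.008,0.0042,0.0002],1]]'|g&&python3 -m handwheel '[[[0,0,0],[-0.0085,0.0031,0.0003],1]]'|g&&python3 -m handwheel '[[[0,0,0],[-0.0089,0.0018,0.0003],1]]'|g
```

```text
p [667.6, -73.8, 187.2] ang -43.8 r 66.2 tang 2.4 rad -1.1 fz 6.3 width: 18.4
p [652.9, -84.6, 186.7] ang -59.7 r 65.6 tang 3.0 rad -0.7 fz 4.3 width: 17.9
p [644.7, -88.3, 186.4] ang -67.6 r 65.2 tang 3.1 rad -1.0 fz 4.6 width: 18.3
p [636.1, -90.9, 186.2] ang -75.5 r 65.0 tang 3.2 rad -2.2 fz 5.5 width: 18.0
```

```bash
g(){ python3 g.py; }
python3 -m handwheel '[[[0,0,0],[-0.009,0.0006,0.0003],1]]'|g&&python3 -m handwheel '[[[0,0,0],[-0.009,-0.0007,0.0002],1]]'|g&&python3 -m handwheel '[[[0,0,0],[-0.0089,-0.0019,0.0003],1]]'|g&&python3 -m handwheel '[[[0,0,0],[-0.0085,-0.0031,0.0003],1]]'|g&&python3 -m handwheel '[[[0,0,0],[-0.008,-0.0043,0.0003],1]]'|g&&python3 -m handwheel '[[[0,0,0],[-0.0073,-0.0054,0.0002],1]]'|g&&python3 -m handwheel '[[[0,0,0],[-0.0065,-0.0063,0.0003],1]]'|g&&python3 -m handwheel '[[[0,0,0],[-0.0055,-0.0072,0.0003],1]]'|g&&python3 -m handwheel '[[[0,0,0],[-0.0045,-0.0079,0.0002],1]]'|g&&python3 -m handwheel '[[[0,0,0],[-0.0034,-0.0084,0.0003],1]]'|g&&python3 -m handwheel '[[[0,0,0],[-0.0021,-0.0088,0.0003],1]]'|g&&python3 -m handwheel '[[[0,0,0],[-0.0009,-0.009,0.0002],1]]'|g
```

```text
p [627.2, -92.2, 185.9] ang -83.4 r 64.6 tang 3.7 rad -1.9 fz 6.3 width: 18.1
p [618.1, -92.3, 185.6] ang -91.5 r 64.3 tang 2.6 rad -1.8 fz 4.2 width: 18.4
p [609.2, -91.2, 185.4] ang -99.5 r 64.1 tang 2.8 rad -1.7 fz 4.9 width: 18.4
p [600.6, -88.8, 185.1] ang -107.5 r 63.8 tang 2.5 rad -2.7 fz 4.7 width: 18.1
p [592.3, -85.2, 184.8] ang -115.7 r 63.5 tang 2.7 rad -1.4 fz 4.8 width: 17.8
p [584.5, -80.6, 184.6] ang -123.9 r 63.3 tang 2.9 rad -2.2 fz 4.5 width: 18.4
p [577.5, -74.8, 184.3] ang -132.1 r 63.1 tang 3.5 rad -2.9 fz 7.0 width: 18.1
p [571.7, -68.6, 184.1] ang -139.8 r 62.9 tang 3.9 rad -2.8 fz 4.7 width: 18.2
p [566.8, -61.8, 183.9] ang -147.5 r 62.9 tang 6.9 rad -2.4 fz 4.1 width: 18.1
```

```bash
python3 -m handwheel '[[[0,0,0],[0,0,0],1]]'|python3 g.py; python3 -m handwheel '[[[0,0,0],[0,0,0],1]]'|python3 g.py
```

```text
p [565.7, -60.0, 183.8] ang -149.4 r 62.9 tang 0.1 rad -1.6 fz 7.6 width: 18.3
p [565.7, -60.0, 183.7] ang -149.4 r 62.9 tang 0.4 rad -1.3 fz 8.7 width: 18.4
```

```bash
g(){ python3 g.py; }
python3 -m handwheel '[[[0,0,0],[-0.0019,-0.0041,0.0002],1]]'|g&&python3 -m handwheel '[[[0,0,0],[-0.0015,-0.0043,0.0001],1]]'|g&&python3 -m handwheel '[[[0,0,0],[-0.0013,-0.0044,0.0001],1]]'|g
```

```text
p [564.8, -58.4, 183.7] ang -151.1 r 62.8 tang 6.3 rad -1.0 fz 6.6 width: 17.7
```

```bash
g(){ python3 g.py; }
python3 -m handwheel '[[[0,0,0],[-0.0008,-0.0021,0.0001],1]]'|g; python3 -m handwheel '[[[0,0,0],[-0.0008,-0.0021,0.0001],1]]'|g
```

```text
p [563.9, -56.5, 183.7] ang -153.0 r 62.7 tang 7.4 rad -1.1 fz 7.2 width: 18.3
p [563.1, -54.9, 183.6] ang -154.6 r 62.8 tang 6.4 rad -2.3 fz 7.2 width: 18.2
```

```bash
g(){ python3 g.py; }
python3 -m handwheel '[[[0,0,0],[0,0,0],1]]'|g; python3 -m handwheel '[[[0,0,0],[0,0,0],1]]'|g;python3 -m handwheel '[[[0,0,0],[0,0,0],1]]'|g
```

```text
p [562.9, -54.6, 183.6] ang -154.9 r 62.8 tang 5.3 rad -1.8 fz 7.3 width: 18.2
p [562.9, -54.5, 183.6] ang -155.0 r 62.8 tang 4.8 rad -1.2 fz 7.6 width: 18.0
p [563.0, -54.6, 183.6] ang -154.9 r 62.7 tang 5.0 rad -1.5 fz 7.9 width: 18.0
```

```bash
g(){ python3 g.py; }
python3 -m handwheel '[[[0,0,0],[-0.0006,-0.0022,0],1]]'|g; python3 -m handwheel '[[[0,0,0],[0,0,0],1]]'|g;python3 -m handwheel '[[[0,0,0],[0,0,0],1]]'|g
```

```text
p [562.4, -53.3, 183.6] ang -156.2 r 62.7 tang 7.3 rad -1.3 fz 7.3 width: 18.0
p [562.1, -52.8, 183.6] ang -156.7 r 62.8 tang 6.6 rad -1.5 fz 7.0 width: 18.0
p [562.1, -52.8, 183.6] ang -156.7 r 62.8 tang 6.6 rad -1.5 fz 7.0 width: 18.1
```

```bash
python3 -m handwheel '[[[0,0,0],[0.0007,0.0025,0],1],[[0,0,0],[0,0,0],1],[[0,0,0],[0,0,0],0.8],[[0,0,0],[0,0,0],0.5],[[0,0,0],[0,0,0],0.4]]'; python3 -m handwheel '[[[0,0,0],[0,0,0],0.4],[[0,0,0],[0,0,0],0.4],[[0,0,0],[0,0,-0.01],0.4],[[0,0,0],[0,0,-0.03],0.4],[[0,0,0],[0,0,-0.04],0.4]]'
python3 -m handwheel '[[[0,0,0],[-0.01,0,-0.03],0.4],[[0,0,0],[-0.02,0,-0.01],0.4],[[0,0,0],[-0.01,0,0],0.4],[[0,0,0],[0,0,0],0.4]]'
python3 - <<'E'
from cell import ctrl
import cv2
cv2.imwrite("pics/w3.png",ctrl.get_image("wrist")["pixels"][:,:,::-1])
E
```

```text
clock: 15.93
eef_pos: [559.8, -52.4, 181.8]
tool_rot: [-3.141, 0.003, 0.073]
force: [-1.0, 0.6, 0.4]
width: 41.0
gripper_force: 0.0
clock: 16.35
eef_pos: [558.9, -52.2, 261.0]
tool_rot: [-3.141, 0.008, 0.073]
force: [1.6, -0.5, 0.2]
width: 51.3
gripper_force: 0.0
clock: 16.68
eef_pos: [519.3, -55.7, 303.0]
tool_rot: [-3.142, 0.001, 0.072]
force: [-0.3, 0.2, 0.2]
width: 51.0
gripper_force: 0.0
```

View pics/w3.png

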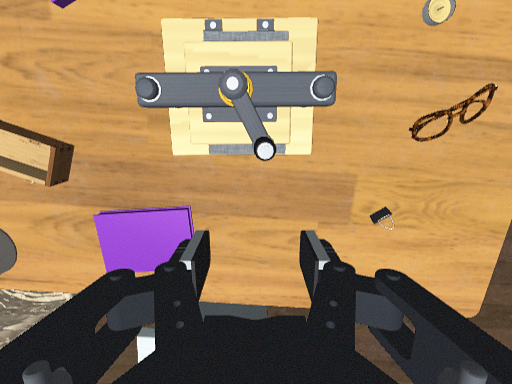

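The book is still square. Its far edge (row 35) lies on both stops at (213,25) and (265,25), and its near end (row 150) is level. The grip at (264,150) is free of the fingers, and the bystanders have not moved, so I'm handing the job in.

```bash
python3 -m handwheel '[[[0,0,0],[0,0,0],0.4],[[0,0,0],[0,0,0],0.4]]'; python3 -c "
from cell import ctrl
print(ctrl.finish_job())"
```

```text
clock: 16.9
eef_pos: [521.6, -55.2, 301.2]
tool_rot: [-3.141, 0.002, 0.073]
force: [0.1, -0.3, -0.4]
width: 51.6
gripper_force: 0.0
the job is handed in; nothing more can be done
None
```

I handed the job in at 16.9 s: the book is square against both stops and clamped by the platen at about 6.6–7.3 N at the grip (proper nip 6–8 N). The crank is released and the bystanders look unmoved; the hand-in returned no verdict.

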